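Nudge a shaker platform on to its locating pins and latch it

ROBOT

A 6-joint arm with a two-finger parallel gripper is mounted at the origin on a cart in front of the work surface, level with it; the furniture and walls round the work are solid. World frame = base frame: x ahead of the robot, y to its left, z up, the work surface at z = 0. Lengths are in m, angles in rad, forces in N, time in s.
With the tool pointing down it reaches from about 0.35 to 0.775 m from the base axis. Payload 5.5 kg.
Tool frame: the origin (TCP) lies between the finger pads; the fingertips stand 17 mm ahead of it and the grasp point (between the pads) lies 2 mm behind it (env.finger_overhang is the distance from the TCP to the fingertips, in m); z points along the fingers, y is the direction in which the jaws open and shut (so a half turn about z gives the same grasp; the last joint's range is limited). The gripper opens to 85 mm and grips with 20 to 120 N. Pads are 22 mm wide; open, the fingers measure 114 mm over their backs; the gripper's body (76 mm by 85 mm) begins 54 mm behind the grasp point. The pads swing forward as they close: fully open they stand 13 mm farther back than shut.
Start: joints at [-1.381, 0.313, 0.046, 1.304, 0, 1.431], TCP at [0.186, -0.544, 0.248] pointing down, gripper open.
Joint ranges: [-2.76, 2.76], [-0.86, 1.69], [-1.03, 1.26], [-2.2, 2.34], [-1.47, 1.5], [-3.14, 3.14]. Speed limits (rad/s): [2.57, 2.57, 3.14, 3.14, 3.14, 3.14].

INTERFACE

Orientations are given as a unit quaternion [w, x, y, z].
In Python, from workcell import env gives the robot as it stands. The module is installed in compiled form; this text tells all that it offers.
- The arm moves only by the tool arm_command, never from a script. Its argument "moves" is a list of rows, each a list of 5 numbers: the closure, from 0 (fully open) to 1 (shut), then the shift along the tool's x, y, z in mm, then the turn about the tool's z in rad. In form: [[fingers, dx, dy, dz, turn], ...]. A call has 1 to 12 rows; each row is the pose to reach, as a shift and turn from the pose commanded when the call began, along the tool's axes at that moment; what a row does not reach only later rows make up. A row lasts 1/10 s, in which the tool goes at most 50 mm and 8.59 degrees, less where a joint would pass 70% of its speed; a pose out of reach is approached as far as the arm can. A call with a gripper value outside its range is refused whole. The fingers move at their own pace and stop on an object; "squeeze" is the grip in N (left out, the last holds). Time passes only in rows, so rows that repeat a pose let the fingers close. It gives the time, the measured TCP pose, the force and the opening at its end, in the units of the state.
- env.get_state(): the state, without advancing time (a new reading comes with each control period).
- env.read_camera(name): name is "scene" or "top" or "wrist"; returns (picture, depth): 384x512x3 uint8, blue, green, red; 384x512 float32, m along the optical axis (not along the pixel's ray), 0 where there is no reading.
- env.get_calibration(name): a dict with "fx", "fy", "cx", "cy" (pixels), "pose" (4x4, takes a point from camera to world coordinates). Camera axes: x right, y down, z forward; pixel columns grow to the right and rows downward; lengths in m; the calibration is good to about 2 mm. A picture is of the moment at which its call begins: read the wrist's pose just before it. get_calibration takes no time and is no camera call; for the wrist camera it gives the pose at the moment of the call.
- env.hand_in(): hands the job in, once; it reports no verdict.
The state is a dict: "clock": time; "joint_pos": joint angles; "qvel": joint speeds; "tau": joint torques, N m; "tcp_pos": TCP position; "orientation": TCP orientation; "wrist_force": force on the tool from outside, world axes, zero at the start; "ft_torque": the same for the moment, N m; "finger_gap": finger opening in m.
Only numpy, scipy, OpenCV 4.12 (cv2) and the standard library are available. Lean on these libraries where they do the work, as an engineer would, in place of code of your own. Each camera call takes 0.05 s, during which the arm holds its last target. There are 200 camera calls.

TASK

The blue platform was put down off its place on the bench shaker and is riding on the two locating pins. Without gripping or lifting it, nudge it along with the fingertips until its hole and slot drop over the pins and it lies flat on the deck. Then push the orange slide latch on the right fully home over the platform's edge, and leave the other things on the table where they are.

Things in the scene. Friction and masses are not known exactly. Their poses are not given: they have to be found in the camera images.
- shaker: Low white bench shaker, fixed; body 172 (front to back) x 250 mm. Origin on the table under its deck's centre; x to its back (away from the robot at yaw 0), y to its left, z up. Front face at x = -96 mm with a knob 14 mm further out, back at x = 76 mm. On top a flat aluminium deck, x -88 to 66, y -124 to 124 mm, upper face 60 mm above the table.
- deck_centre (a point): Centre of the deck's upper face, midway between the two locating pins; axes as the shaker's. The seated platform has its origin here and its axes parallel to the shaker's.
- pin_right (a point): Tip of the right locating pin: fixed upright steel pin, 8 mm in diameter with a domed (hemispherical) top, standing 7 mm above the deck, at x = 0, y = -70 mm of the shaker.
- pin_left (a point): Tip of the left locating pin, the same as the right one, at x = 0, y = +70 mm of the shaker.
- platform: Blue tray-like platform plate, loose, 0.35 to 0.6 kg: 120 (x) x 180 (y) x 6 mm, with a rim 3 mm thick along its outer edges, up to 18 mm above the underside. Origin: centre of the underside; x to its back edge, y to its left end. A dark ribbed mat, 2 mm, covers the middle 104 x 108 mm. It slides under a push of a few newtons at rim or edge, and falls flat by itself once hole and slot are over the pins.
- front_edge (a point): Middle of the platform's front (robot-side) edge, on the underside, x = -60 mm of the platform. At the start the platform lies 13 to 24 mm too far forward (-x of the shaker), up to 10 mm to either side, turned up to 0.1 rad. It rides on the pin tips with this front edge tilted down on the deck, and slides easily on both.
- left_end (a point): Middle of the platform's left end, on the underside, y = +90 mm of the platform; the rim is unbroken here and along the front edge. The rim has a 44 mm gap in the middle of the right end (for the latch tongue) and a 50 mm gap in the middle of the back edge.
- hole_right (a point): Centre of the round through hole (10.5 mm) near the platform's right end, on the underside, at x = 0, y = -70 mm of the platform. It belongs over the right pin.
- slot_left (a point): Centre of the through slot (10.5 mm in x, 16.5 mm in y) near the platform's left end, on the underside, at x = 0, y = +70 mm of the platform. It belongs over the left pin.
- latch (a joint): Travel of the slide latch at the deck's right end, in m: 0 to 0.002 at the start (drawn out to the right), 0.024 = fully home. It moves along the shaker's +y (inwards) against 2 N of friction and stays where it is left. Pushed in, its tongue (24 x 4 mm) lies 1.5 mm above the seated plate, in the rim's gap. It runs against the platform's edge while that still rides on the pins.
- latch_tab (a point): Middle of the outer face of the latch's upright orange thumb tab, the part to push: 26 mm wide (x), 6 mm thick, from 7 to 34 mm above the deck. With the latch at 0 this point is at x = 0, y = -152 mm of the shaker, 21 mm above the deck. Between tab and platform stands the fixed steel keeper, 40 mm wide (x), y -123 to -105 mm, 17 mm above the deck.
- petri_0: A lidded round clear dish, 62 mm across, 16 mm tall, standing loose on the table beside the shaker; to be left where it is. Origin: centre of its underside.
- control_latex: A small white bottle with a white cap, 24 mm across, 59 mm tall, standing loose on the table beside the shaker; to be left where it is. Origin: centre of its underside.
- immersion_oil: A small brown bottle with a black cap, 28 mm across, 60 mm tall, standing loose on the table beside the shaker; to be left where it is. Origin: centre of its underside.
- antigen_vial: A small white vial with a green cap, 19 mm across, 46 mm tall, standing loose on the table beside the shaker; to be left where it is. Origin: centre of its underside.

How it is judged:
On the way, in this order (a step that is already met when the one before it is completed fails the run):
1. the platform has dropped over both pins and lies flat on the deck, the latch still open (z of platform in the frame of deck_centre below 0.002 m and horizontal distance between hole_right and pin_right below 0.0035 m and angle between the y axis of platform and the y axis of shaker, either way round below 0.035 rad and angle between platform's own z axis and vertical below 0.025 rad and value of joint latch below 0.006 m), for 0.2 s.
2. the latch is pushed home over the seated platform (z of platform in the frame of deck_centre below 0.002 m and horizontal distance between hole_right and pin_right below 0.0035 m and angle between the y axis of platform and the y axis of shaker, either way round below 0.035 rad and angle between platform's own z axis and vertical below 0.025 rad and value of joint latch above 0.02 m), for 0.2 s.
At the end, for the whole second after the job is handed in: The platform lies flat on the deck over both pins (underside within 2 mm of the deck, hole within 3.5 mm of the pin's axis, square to the shaker within 2 degrees, level within 1.4 degrees) and at rest, and the latch is at least 20 mm of its 24 mm in (all of step 2 and linear speed of platform below 0.01 m/s); the robot touches nothing.
It fails at once if the platform is lifted or carried: its centre more than 14 mm above the deck (z of platform in the frame of deck_centre above 0.014 m).
It fails at once if one of the loose things beside the shaker is moved more than 15 mm (distance of any of petri_0, control_latex, immersion_oil, antigen_vial from where it was at the start of the episode above 0.015 m).
It also fails if it takes over 61 s, if anything falls off the work surface, if the arm or the gripper's body presses on something with over 40 N, if the wrist force passes 120 N, or if a joint passes its speed limit or range.

## Working session

There is one attempt and no reset: what is moved stays moved. The work goes in short steps, Python scripts to look and compute and a tool call to move; the robot and the scene stay as the last step left them, time stands still between calls to the robot, and variables do not carry over. Pictures are saved under pics/ and viewed, about 8 in all and at most 12, crops included, and the job is handed in when it is done.

Besides the shell and the picture viewer there is one more tool, called after "Call:" in YAML: its name, and indented under it one key for each argument. arm_command: Moves the arm, as the interface text tells. Its arguments: {"type":"object","properties":{"moves":{"type":"array","items":{"type":"array","items":{"type":"number"}}},"squeeze":{"type":"number"}},"required":["moves"]}

```bash
mkdir -p pics; cat > h.py <<'E'
import numpy as np,cv2
from workcell import env
def cam(n,save=None):
    c=env.get_calibration(n);p,d=env.read_camera(n)
    if save: cv2.imwrite('pics/'+save,p)
    return p,d,c
def cloud(d,c):
    v,u=np.mgrid[:d.shape[0],:d.shape[1]]
    P=np.stack([(u-c['cx'])/c['fx']*d,(v-c['cy'])/c['fy']*d,d],-1)
    T=np.array(c['pose']);return P@T[:3,:3].T+T[:3,3]
def ray(u,v,c,z):
    T=np.array(c['pose']);r=T[:3,:3]@np.array([(u-c['cx'])/c['fx'],(v-c['cy'])/c['fy'],1]);o=T[:3,3]
    return o+r*(z-o[2])/r[2]
E
python3 - <<'E'
from h import *
s=env.get_state();print(s)
for n in('top','scene'):
    p,d,c=cam(n,n+'0.png');print(n,c)
    np.savez(n+'0.npz',p=p,d=d)
a=cv2.imread('pics/top0.png');print(cv2.cvtColor(a,cv2.COLOR_BGR2HSV)[::48,::64].tolist()[4])
E
```

```text
{'clock': 0.0, 'joint_pos': array([-1.38057332e+00,  3.14025156e-01,  4.49878837e-02,  1.30356898e+00,
        9.23716966e-06,  1.43118140e+00]), 'qvel': array([0.00055029, 0.00010741, 0.000364  , 0.00109144, 0.000612  ,
       0.00027806]), 'tau': array([ 7.19571435e-04, -4.80628216e+01,  2.98533046e+01,  1.94080733e-02,
       -2.93429448e-04, -2.07542655e-06]), 'tcp_pos': array([ 0.18613357, -0.5435511 ,  0.24739838]), 'orientation': array([-9.04791293e-04,  9.86431259e-01,  1.64172327e-01, -1.82796978e-05]), 'wrist_force': array([ 0.30431072, -0.46285562,  0.1011824 ]), 'ft_torque': array([ 2.24552287e-03, -1.33405183e-05, -1.24805503e-03]), 'finger_gap': 0.08555074271465873}
top {'fx': 383.11768636680813, 'fy': 383.11768636680813, 'cx': 257.2493983081329, 'cy': 189.5968322514854, 'pose': array([[-0.0204052 , -0.99786221,  0.0620857 ,  0.40884412],
       [-0.99972866,  0.02106236,  0.00994873,  0.22605786],
       [-0.01123513, -0.06186585, -0.99802124,  0.93459593],
       [ 0.        ,  0.        ,  0.        ,  1.        ]])}
scene {'fx': 380.5615646830826, 'fy': 380.5615646830826, 'cx': 252.70672344676646, 'cy': 184.27829497624614, 'pose': array([[-0.73447405, -0.37687982,  0.56436644,  0.01345547],
       [-0.67839364,  0.38548386, -0.62544725,  0.76680056],
       [ 0.01816429, -0.84223738, -0.53880076,  0.53421122],
       [ 0.        ,  0.        ,  0.        ,  1.        ]])}
[[18, 32, 136], [33, 25, 213], [90, 3, 219], [40, 3, 220], [15, 16, 63], [75, 2, 221], [111, 70, 123], [20, 63, 93]]
```

View pics/top0.png

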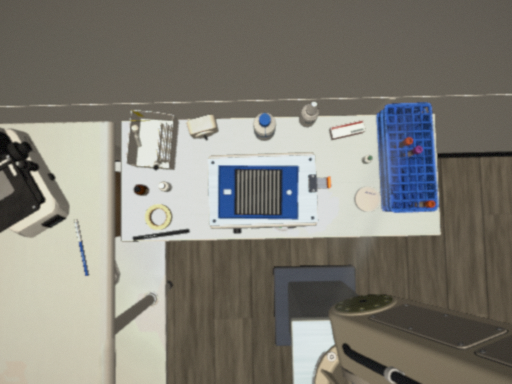

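View pics/scene0.png

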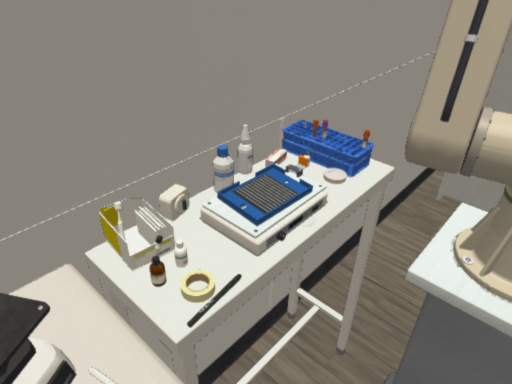

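The top view shows the shaker at about (262,190) with the blue platform on it, the orange tab at (329,183), the dish at (368,199), the vial at (368,159) and the two bottles at (141,189) and (165,187).

```bash
python3 - <<'E'
from h import *
c=env.get_calibration('top');z=np.load('top0.npz');p=z['p'];d=z['d']
W=cloud(d,c);h=cv2.cvtColor(p,cv2.COLOR_BGR2HSV)
m=np.zeros(d.shape,np.uint8);m[150:235,200:335]=1
b=((h[...,0]>100)&(h[...,0]<125)&(h[...,1]>120)&(m>0)).astype(np.uint8)
q=max(cv2.findContours(b,0,2)[0],key=cv2.contourArea);r=cv2.minAreaRect(q);print('plat px',r)
for k in cv2.boxPoints(r): print(k,ray(*k,c,0.08).round(4))
o=((h[...,0]<15)&(h[...,1]>150)&(m>0)); 
print('orange',W[o].mean(0),W[o].min(0),W[o].max(0),o.sum())
deck=(m>0)&(W[...,2]>0.045)&(W[...,2]<0.075)&(b==0)
sh=((m>0)&(W[...,2]>0.035)&(W[...,2]<0.12)).astype(np.uint8)
sh=cv2.morphologyEx(sh,2,np.ones((9,9)))
q=max(cv2.findContours(sh,0,2)[0],key=cv2.contourArea);r=cv2.minAreaRect(q);print('shaker px',r)
for k in cv2.boxPoints(r): print(k,ray(*k,c,0.058).round(4))
print('deckz',np.median(W[deck][:,2]), 'bluez',np.percentile(W[b>0][:,2],[5,50,95]))
for n,u,v in(('petri',368,199),('vial',368,159),('br',141,189),('wh',165,187)):print(n,W[v,u].round(3))
big=cv2.resize(p[140:245,195:340],None,fx=5.5,fy=5.5,interpolation=cv2.INTER_CUBIC);cv2.imwrite('pics/topc.png',big)
E
```

```text
plat px ((257.750732421875, 191.69520568847656), (78.17074584960938, 51.666385650634766), 0.784824550151825)
[218.31517 216.9906 ] [0.4027 0.3225 0.08  ]
[219.02287 165.32907] [0.5184 0.3193 0.08  ]
[297.18628 166.39981] [0.5122 0.144  0.08  ]
[296.47858 218.06134] [0.3968 0.1487 0.08  ]
orange [0.48201623 0.07805017 0.08723373] [0.47557895 0.07599983 0.08022383] [0.4857821  0.07914547 0.09305869] 9
shaker px ((266.20684814453125, 190.1185302734375), (74.0263671875, 116.28697967529297), 88.21009063720703)
[206.93564 154.93951] [0.546  0.3493 0.058 ]
[323.16586 151.30731] [0.5485 0.0813 0.058 ]
[325.47806 225.29755] [0.3787 0.0813 0.058 ]
[209.24783 228.92975] [0.3758 0.3461 0.058 ]
deckz 0.060991289806547555 bluez [0.06487875 0.07047008 0.07782733]
petri [ 0.438 -0.03   0.014]
vial [ 0.531 -0.027  0.037]
br [0.471 0.506 0.047]
wh [0.475 0.451 0.042]
```

View pics/topc.png

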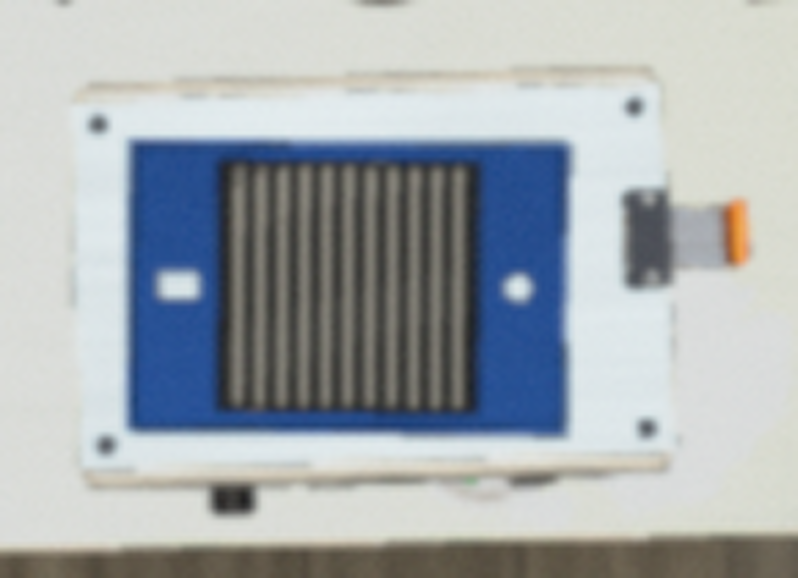

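The crop shows the deck screws at (97,124), (634,106), (647,428) and (106,444), the slot at (179,286) and the hole at (518,288). The platform sits left of centre and too far forward.

```bash
cat > fit.py <<'E'
from h import *
def fit(c,scr,slot,hole):
    """scr: 4 screw px LB,RB,RF,LF; returns shaker yaw, deck centre, platform yaw/hole/err in shaker axes"""
    S=np.array([ray(*k,c,.061)[:2] for k in scr]);print('screws',S.round(4).tolist())
    y=(S[0]+S[3]-S[1]-S[2]);th=np.arctan2(-y[0],y[1]);R=np.array([[np.cos(th),-np.sin(th)],[np.sin(th),np.cos(th)]])
    o=S.mean(0)+R@[.011,0]
    L=(S-o)@R;print('screws in shaker frame',L.round(4).tolist())
    H=ray(*hole,c,.069)[:2];Q=ray(*slot,c,.069)[:2];d=Q-H
    print('yaw shaker',th.round(4),'plat',np.arctan2(-d[0],d[1]).round(4),'deck centre',o.round(4),'dist',np.linalg.norm(d).round(4))
    print('hole in shaker',((H-o)@R).round(4),'slot',((Q-o)@R).round(4))
    return th,o,R
E
python3 - <<'E'
from fit import *
c=env.get_calibration('top');f=lambda a,b:((a+.5)/5.5+195-.5,(b+.5)/5.5+140-.5)
th,o,R=fit(c,[f(97,124),f(634,106),f(647,428),f(106,444)],f(179,286),f(518,288))
t=env.get_calibration('wrist')['pose'];s=env.get_state()
from scipy.spatial.transform import Rotation as Ro
q=s['orientation'];A=Ro.from_quat(q[[1,2,3,0]]).as_matrix()
print('cam in tool',(A.T@(t[:3,3]-s['tcp_pos'])).round(4),(A.T@t[:3,:3]).round(3).tolist())
goal=np.r_[o+R@[-.06,0],.30]
print('shift tool mm',(A.T@(goal-s['tcp_pos'])*1000).round(1),'tool heading',np.arctan2(A[1,0],A[0,0]))
E
```

```text
screws [[0.5286, 0.3369], [0.5312, 0.1127], [0.3973, 0.1112], [0.3952, 0.3349]]
screws in shaker frame [[0.0557, 0.1123], [0.056, -0.1119], [-0.078, -0.112], [-0.0777, 0.1117]]
yaw shaker 0.0105 plat -0.0269 deck centre [0.4741 0.2241] dist 0.1395
hole in shaker [-0.0189 -0.0603] slot [-0.0136  0.0791]
cam in tool [ 0.0767  0.0008 -0.1253] [[-0.001, -0.954, -0.299], [1.0, -0.001, 0.0], [-0.0, -0.299, 0.954]]
shift tool mm [ 464.1 -652.   -51.4] tool heading 0.329814271646335
```

Fit check: hole to slot measures 139.5 mm (140 expected) and the screws come out symmetric. The platform is about 16 mm too far forward, 9.4 mm to the left, and turned -0.037 rad relative to the shaker. I'll move to a hover beside the left end with the fingers shut.

Call:
arm_command:
  moves:
    - [1, 349, -297, 0, 0.1]
    - [1, 349, -297, 0, 0.1]
    - [1, 349, -297, 0, 0.2]
    - [1, 349, -297, 0, 0.2]
    - [1, 349, -297, 0, 0.319]
    - [1, 349, -297, 0, 0.319]
    - [1, 349, -297, 0, 0.319]
    - [1, 349, -297, 0, 0.319]
    - [1, 349, -297, 0, 0.319]
    - [1, 349, -297, 0, 0.319]

```text
clock: 1.1
tcp_pos: [0.4215, -0.1457, 0.2481]
orientation: [-0.001, 1.0, 0.009, 0.0]
wrist_force: [0.4, -0.7, 0.5]
finger_gap: 0.0003
```

```bash
cat > st.py <<'E'
from h import *
from scipy.spatial.transform import Rotation as Ro
s=env.get_state();q=s['orientation'];A=Ro.from_quat(q[[1,2,3,0]]).as_matrix()
th=.0105;o=np.array([.4741,.2241]);R=np.array([[np.cos(th),-np.sin(th)],[np.sin(th),np.cos(th)]])
print('t',s['clock'],'tcp',s['tcp_pos'].round(4),'in shaker mm',((s['tcp_pos'][:2]-o)@R*1000).round(1),'heading',np.arctan2(A[1,0],A[0,0]).round(4),'F',s['wrist_force'].round(1),'gap',s['finger_gap'])
def to(x,y,z): # shaker mm, z world mm -> tool shift
    print('shift',(A.T@(np.r_[o*1000+R@[x,y],z]-s['tcp_pos']*1000)).round(1))
E
python3 -c "
from st import *
to(-16,122,247)"
```

```text
t 1.1 tcp [ 0.4215 -0.1457  0.2481] in shaker mm [ -56.4 -369.2] heading 0.0173 F [ 0.4 -0.7  0.5] gap 0.0002702987618610208
shift [  43.8 -490.9    1.8]
```

Call:
arm_command:
  moves:
    - [1, 44, -491, 0, 0.007]
    - [1, 44, -491, 0, 0.007]
    - [1, 44, -491, 0, 0.007]
    - [1, 44, -491, 0, 0.007]
    - [1, 44, -491, 0, 0.007]
    - [1, 44, -491, 0, 0.007]
    - [1, 44, -491, 0, 0.007]
    - [1, 44, -491, 0, 0.007]
    - [1, 44, -491, 0, 0.007]
    - [1, 44, -491, 0, 0.007]
    - [1, 44, -491, 0, 0.007]
    - [1, 44, -491, 0, 0.007]

```text
clock: 2.3
tcp_pos: [0.4672, 0.1224, 0.2482]
orientation: [-0.019, 0.999, 0.034, -0.001]
wrist_force: [-1.0, 0.3, -0.9]
finger_gap: 0.0002
```

```bash
python3 -c "
from st import *
p,d,c=cam('wrist','w1.png');print(c['fx'],c['cx'],c['cy'])
to(-16,122,85)
for P in([.0,.07],[-.0,-.07]):
  pass
"
```

```text
t 2.3 tcp [0.4672 0.1224 0.2482] in shaker mm [  -8.  -101.6] heading 0.0679 F [-1.   0.3 -0.9] gap 0.0001896434568628136
264.507555349916 252.25529337127603 188.33646582218591
shift [   5.  -217.2  171.7]
```

View pics/w1.png

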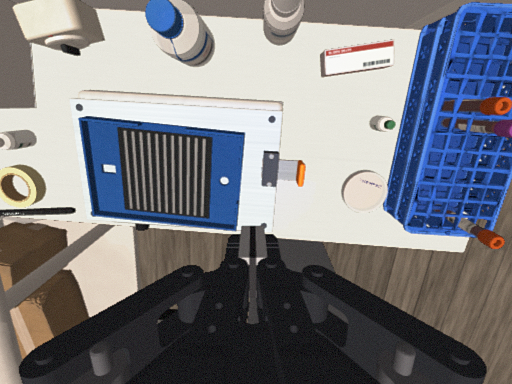

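The wrist view, taken while the arm was still moving, shows the slot at (109,168), the hole at (225,181) and the tab at (300,172). I'll continue to the hover point.

Call:
arm_command:
  moves:
    - [1, 5, -217, 0, 0.0]
    - [1, 5, -217, 0, 0.0]
    - [1, 5, -217, 0, 0.0]
    - [1, 5, -217, 0, 0.0]
    - [1, 5, -217, 0, 0.0]
    - [1, 5, -217, 0, 0.0]
    - [1, 5, -217, 0, 0.0]
    - [1, 5, -217, 0, 0.0]
    - [1, 5, -217, 0, 0.0]
    - [1, 5, -217, 0, 0.0]

```text
clock: 3.35
tcp_pos: [0.4795, 0.1693, 0.2564]
orientation: [-0.039, 0.997, 0.069, -0.004]
wrist_force: [1.0, -0.4, 0.1]
finger_gap: -0.0003
```

```bash
python3 -c "
from st import *
p,d,c=cam('wrist','w2.png')
to(-16,122,85);print(A.round(3).tolist())
"
```

```text
t 3.35 tcp [0.4795 0.1693 0.2564] in shaker mm [  4.8 -54.9] heading 0.1383 F [ 1.  -0.4  0.1] gap -0.00029570161932903656
shift [   2.3 -164.2  184.7]
[[0.99, 0.137, -0.013], [0.138, -0.987, 0.077], [-0.003, -0.078, -0.997]]
```

View pics/w2.png

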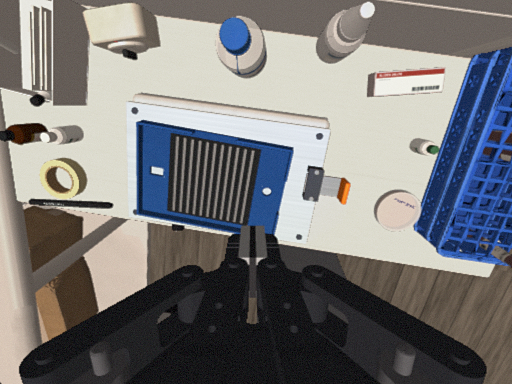

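```bash
python3 -c "
from st import *
print(s['joint_pos'].round(3),s['qvel'].round(3))
"
```

```text
t 3.4 tcp [0.4796 0.1693 0.2564] in shaker mm [  4.9 -54.8] heading 0.1384 F [0.9 0.1 0.1] gap -0.0002613340018785802
[ 0.137  0.177 -0.115  1.282  0.078  3.141] [ 0.003 -0.001 -0.002 -0.    -0.001 -0.   ]
```

Joint 6 is at its limit, so I'll turn the tool by about half a turn, which gives the same finger geometry.

Call:
arm_command:
  moves:
    - [1, 0, 0, 0, -0.15]
    - [1, 0, 0, 0, -0.3]
    - [1, 0, 0, 0, -0.45]
    - [1, 0, 0, 0, -0.6]
    - [1, 0, 0, 0, -0.75]
    - [1, 0, 0, 0, -0.9]
    - [1, 0, 0, 0, -1.05]
    - [1, 0, 0, 0, -1.2]
    - [1, 0, 0, 0, -1.35]
    - [1, 0, 0, 0, -1.5]
    - [1, 0, 0, 0, -1.5]

```text
clock: 4.5
tcp_pos: [0.4794, 0.1694, 0.2564]
orientation: [-0.031, 0.682, 0.73, 0.024]
wrist_force: [0.3, -0.5, 0.3]
finger_gap: -0.0003
```

```bash
python3 -c "
from st import *
print(s['joint_pos'].round(3));print(A.round(3).tolist())
"
```

```text
t 4.5 tcp [0.4794 0.1694 0.2564] in shaker mm [  4.7 -54.8] heading 1.6385 F [ 0.3 -0.5  0.3] gap -0.00027325876553220237
[ 0.138  0.176 -0.115  1.282  0.078  1.64 ]
[[-0.067, 0.998, -0.013], [0.995, 0.068, 0.077], [0.077, -0.008, -0.997]]
```

Call:
arm_command:
  moves:
    - [1, 0, 0, 0, -0.15]
    - [1, 0, 0, 0, -0.3]
    - [1, 0, 0, 0, -0.45]
    - [1, 0, 0, 0, -0.6]
    - [1, 0, 0, 0, -0.75]
    - [1, 0, 0, 0, -0.9]
    - [1, 0, 0, 0, -1.05]
    - [1, 0, 0, 0, -1.2]
    - [1, 0, 0, 0, -1.35]
    - [1, 0, 0, 0, -1.5]
    - [1, 0, 0, 0, -1.514]
    - [1, 0, 0, 0, -1.514]

```text
clock: 5.7
tcp_pos: [0.4795, 0.1694, 0.2564]
orientation: [-0.007, -0.003, 0.999, 0.038]
wrist_force: [-0.8, 0.6, -0.3]
finger_gap: -0.0001
```

```bash
python3 -c "
from st import *
print(s['joint_pos'].round(3));print(A.round(3).tolist())
to(-16,124,180)
"
```

```text
t 5.7 tcp [0.4795 0.1694 0.2564] in shaker mm [  4.8 -54.8] heading -3.1353 F [-0.8  0.6 -0.3] gap -8.90717833362802e-05
[ 0.138  0.177 -0.115  1.282  0.078  0.132]
[[-1.0, -0.005, -0.013], [-0.006, 0.997, 0.077], [0.013, 0.077, -0.997]]
shift [ 20.5 172.3  90.1]
```

Call:
arm_command:
  moves:
    - [1, 20, 172, 30, -0.004]
    - [1, 20, 172, 30, -0.004]
    - [1, 20, 172, 30, -0.004]
    - [1, 20, 172, 60, -0.004]
    - [1, 20, 172, 90, -0.004]
    - [1, 20, 172, 90, -0.004]
    - [1, 20, 172, 90, -0.004]

```text
clock: 6.4
tcp_pos: [0.4561, 0.3472, 0.1801]
orientation: [-0.007, -0.006, 0.999, 0.038]
wrist_force: [0.3, 0.1, 0.7]
finger_gap: 0.0002
```

```bash
python3 -c "
from st import *
print(s['joint_pos'].round(3));print(A.round(3).tolist())
p,d,c=cam('wrist','w3.png')
p,d,c=cam('top','t3.png')
to(-16,124,86)
"
```

```text
t 6.4 tcp [0.4561 0.3472 0.1801] in shaker mm [-16.7 123.3] heading -3.1285 F [0.3 0.1 0.7] gap 0.00015420913544457094
[ 0.474  0.315 -0.123  1.111  0.074  0.462]
[[-1.0, -0.012, -0.015], [-0.013, 0.997, 0.076], [0.014, 0.076, -0.997]]
shift [-2.  -6.5 93.9]
```

View pics/w3.png

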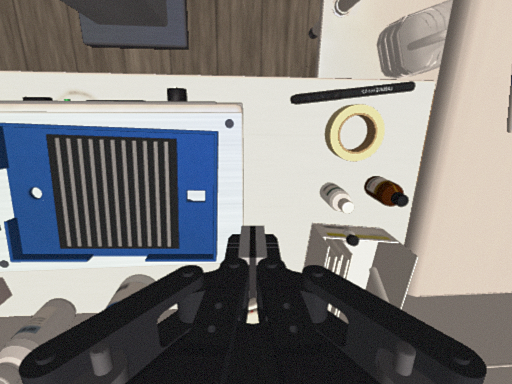

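The image shows the slot at (196,196), the hole at (36,193), the front-left screw at (229,124), and the shut fingertips at about (253,232) to the left of the deck. I'll cross-check these with rays, then descend.

```bash
python3 -c "
from st import *
c=env.get_calibration('wrist')
for n,u,v,z in(('slot',196,196,.069),('hole',36,193,.069),('screw LF',229,124,.061),('platLF',217,131,.078),('platLB',216,262,.085)):
  print(n,((ray(u,v,c,z)[:2]-o)@R*1000).round(1))
"
```

```text
t 6.5 tcp [0.4576 0.3473 0.1819] in shaker mm [-15.2 123.4] heading -3.1287 F [-0.4 -0.1 -0.2] gap -0.00010212160894953058
slot [-11.   78.5]
hole [-17.4 -61.8]
screw LF [-76.2 110.9]
platLF [-71.5 100.8]
platLB [50.4 95.6]
```

Call:
arm_command:
  moves:
    - [1, -2, -6, 40, 0]
    - [1, -2, -6, 80, 0]
    - [1, -2, -6, 94, 0]
    - [1, -2, -6, 94, 0]

```text
clock: 6.9
tcp_pos: [0.457, 0.3477, 0.0851]
orientation: [-0.007, -0.006, 0.999, 0.038]
wrist_force: [-1.2, -0.5, 0.0]
finger_gap: 0.0002
```

Call:
arm_command:
  moves:
    - [1, 0, -3, 0, 0]
    - [1, 0, -6, 0, 0]
    - [1, 0, -8, 0, 0]
    - [1, 0, -10, 0, 0]
    - [1, 0, -12, 0, 0]
    - [1, 0, -14, 0, 0]
    - [1, 0, -14, 0, 0]

```text
clock: 7.6
tcp_pos: [0.4577, 0.3349, 0.0851]
orientation: [-0.006, -0.007, 0.999, 0.039]
wrist_force: [0.2, 0.7, 0.8]
finger_gap: 0.0004
```

```bash
cat > trk.py <<'E'
from st import *
def trk(save=None):
    c=env.get_calibration('top');p,d,_=cam('top',save)
    k=6;b=cv2.resize(p[140:245,195:340],None,fx=k,fy=k,interpolation=cv2.INTER_CUBIC)
    h=cv2.cvtColor(b,cv2.COLOR_BGR2HSV)
    blue=cv2.inRange(h,(100,110,40),(128,255,255))
    cs,hi=cv2.findContours(blue,2,2)
    i=max(range(len(cs)),key=lambda j:cv2.contourArea(cs[j]))
    g=[]
    for j,q in enumerate(cs):
        a=cv2.contourArea(q)/k/k
        if hi[0][j][3]==i and 8<a<60:
            M=cv2.moments(q);g.append((ray((M['m10']/M['m00']+.5)/k+194.5,(M['m01']/M['m00']+.5)/k+139.5,c,.069)[:2]-o)@R*1000)
    g=sorted(g,key=lambda a:a[1]);
    for a in g: print('hole/slot shaker mm',a.round(1))
    if len(g)==2: e=g[1]-g[0];print('rel yaw',(-e[0]/e[1]).round(4),'len',np.hypot(*e).round(1))
    og=cv2.inRange(h,(2,140,80),(18,255,255));v,u=np.nonzero(og)
    if len(u): print('tab top shaker',((ray(u.mean()/k+195,v.mean()/k+140,c,.094)[:2]-o)@R*1000).round(1))
E
python3 -c "
from trk import *
trk()"
```

```text
t 7.6 tcp [0.4577 0.3349 0.0851] in shaker mm [-15.2 111. ] heading -3.1263 F [0.2 0.7 0.8] gap 0.000351407093802811
hole/slot shaker mm [-19.1 -61.8]
tab top shaker [  -1.8 -147.1]
```

Call:
arm_command:
  moves:
    - [1, 0, -1.5, 0, 0]
    - [1, 0, -3, 0, 0]
    - [1, 0, -4.5, 0, 0]
    - [1, 0, -4.5, 0, 0]

```text
clock: 8.05
tcp_pos: [0.4577, 0.3301, 0.0845]
orientation: [-0.006, -0.007, 0.999, 0.038]
wrist_force: [0.4, 0.8, 0.7]
finger_gap: -0.0001
```

```bash
python3 -c "
from trk import *
trk('t4.png')"
```

```text
t 8.05 tcp [0.4577 0.3301 0.0845] in shaker mm [-15.3 106.2] heading -3.1264 F [0.4 0.8 0.7] gap -0.00012283008254352186
hole/slot shaker mm [-19.4 -66.6]
tab top shaker [  -1.8 -147.1]
```

```bash
python3 -c "
import trk
z=cv2=None
import numpy as np,h
z=np.load('top0.npz')
trk.cam=lambda *a:(z['p'],z['d'],None)
trk.trk()"
```

```text
t 8.1 tcp [0.4576 0.3301 0.0844] in shaker mm [-15.3 106.1] heading -3.1266 F [0.3 1.2 1.6] gap -0.00012954569329444375
hole/slot shaker mm [-18.7 -60.3]
hole/slot shaker mm [-13.2  79.4]
rel yaw -0.0395 len 139.8
tab top shaker [  -1.8 -147. ]
```

Call:
arm_command:
  moves:
    - [1, 0, -1.5, 0, 0]
    - [1, 0, -3, 0, 0]
    - [1, 0, -3, 0, 0]
    - [1, 0, 8, 0, 0]
    - [1, 0, 8, 0, 0]
    - [1, 0, 8, -60, 0]
    - [1, 0, 8, -60, 0]

```text
clock: 8.8
tcp_pos: [0.4601, 0.3346, 0.1488]
orientation: [-0.004, -0.008, 0.999, 0.039]
wrist_force: [1.0, 0.5, 0.5]
finger_gap: -0.0001
```

```bash
python3 -c "
from trk import *
trk('t5.png')"
```

```text
t 8.8 tcp [0.4601 0.3346 0.1488] in shaker mm [-12.9 110.7] heading -3.1259 F [1.  0.5 0.5] gap -0.00011130139235957048
hole/slot shaker mm [-19.5 -69.6]
tab top shaker [  -1.7 -147.1]
```

```bash
python3 -c "
from st import *
print(env.finger_overhang); to(-106,0,150)"
```

```text
t 8.85 tcp [0.4606 0.3348 0.1492] in shaker mm [-12.4 110.8] heading -3.1261 F [1.  1.  0.3] gap -0.0004719325076448067
0.017
shift [  94.2 -110.    -9. ]
```

Call:
arm_command:
  moves:
    - [0, 30, -40, -9, 0.005]
    - [0, 60, -80, -9, 0.005]
    - [0, 94, -110, -9, 0.005]
    - [0, 94, -110, -9, 0.005]
    - [0, 94, -110, -9, 0.005]
    - [0, 94, -110, -9, 0.005]

```text
clock: 9.45
tcp_pos: [0.3671, 0.2223, 0.1467]
orientation: [-0.006, -0.005, 0.999, 0.039]
wrist_force: [0.8, -0.2, 0.8]
finger_gap: 0.0846
```

```bash
python3 -c "
from trk import *
p,d,c=cam('wrist','w6.png')
print(env.finger_overhang,s['tcp_pos'],A.round(3).tolist()); to(-106,0,85);trk('t6.png')"
```

```text
t 9.45 tcp [0.3671 0.2223 0.1467] in shaker mm [-107.1   -0.6] heading -3.1312 F [ 0.8 -0.2  0.8] gap 0.08463094121698204
0.017 [0.36705185 0.22233742 0.14670905] [[-1.0, -0.009, -0.012], [-0.01, 0.997, 0.077], [0.011, 0.077, -0.997]]
shift [-1.7 -4.1 61.6]
hole/slot shaker mm [-19.4 -69.6]
hole/slot shaker mm [-13.5  70. ]
rel yaw -0.0424 len 139.7
tab top shaker [  -1.7 -147.1]
```

View pics/w6.png

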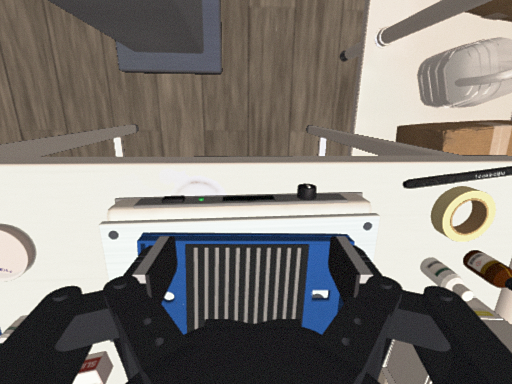

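The wrist view shows the open fingertips at about (165,245) and (345,240), with the front rim running between them. I'll get the fingertip height and front face from depth before lowering.

```bash
python3 -c "
from st import *
p,d,c=cam('wrist')
W=cloud(d,c);B=(W-s['tcp_pos'])@A*1000
for u0,u1 in((125,180),(325,385)):
  b=B[225:300,u0:u1].reshape(-1,3);dd=d[225:300,u0:u1].ravel();b=b[(dd>0)&(b[:,2]<35)&(np.abs(b[:,1])<75)&(b[:,2]>-40)]
  print(len(b),'x',np.percentile(b[:,0],[1,50,99]).round(1),'y',np.percentile(b[:,1],[1,50,99]).round(1),'z',np.percentile(b[:,2],[1,90,99,100]).round(1))
  t=b[b[:,2]>np.percentile(b[:,2],97)-6];print('tip x',t[:,0].max().round(1),'y',t[:,1].min().round(1),t[:,1].max().round(1))
"
```

```text
t 9.55 tcp [0.3673 0.2226 0.1467] in shaker mm [-106.9   -0.4] heading -3.1308 F [ 0.1 -0.3 -0.1] gap 0.08522284997666384
2130 x [-10.9   6.7  12. ] y [-56.5 -43.7 -42.9] z [-39.2  -3.6   2.7   4.5]
tip x 11.4 y -55.5 -42.9
2154 x [-10.8   6.6  11.9] y [41.6 42.4 55.2] z [-39.3  -3.7   2.5   4.9]
tip x 11.2 y 41.7 54.4
```

Call:
arm_command:
  moves:
    - [0, -1, -3, 40, -0.002]
    - [0, -1, -5, 65, -0.002]
    - [0, -1, -5, 74.5, -0.002]
    - [0, -1, -5, 74.5, -0.002]
    - [0, -4, -5, 74.5, -0.002]
    - [0, -8, -5, 74.5, -0.002]
    - [0, -11, -5, 74.5, -0.002]
    - [0, -14, -5, 74.5, -0.002]
    - [0, -17, -5, 74.5, -0.002]
    - [0, -20, -5, 74.5, -0.002]
    - [0, -20, -5, 74.5, -0.002]

```text
clock: 10.7
tcp_pos: [0.3854, 0.2228, 0.0716]
orientation: [-0.006, -0.006, 0.999, 0.038]
wrist_force: [-0.5, 0.2, -0.2]
finger_gap: 0.0852
```

```bash
python3 -c "
from trk import *
trk('t7.png')"
```

```text
t 10.7 tcp [0.3854 0.2228 0.0716] in shaker mm [-88.8  -0.4] heading -3.1295 F [-0.5  0.2 -0.2] gap 0.08522451122089564
hole/slot shaker mm [-12.8  70.2]
tab top shaker [  -1.8 -147.1]
```

Call:
arm_command:
  moves:
    - [0, -1.5, 0, 0, 0]
    - [0, -3, 0, 0, 0]
    - [0, -4.5, 0, 0, 0]
    - [0, -6, 0, 0, 0]
    - [0, -7.5, 0, 0, 0]
    - [0, -9, 0, 0, 0]
    - [0, -9, 0, 0, 0]

```text
clock: 11.45
tcp_pos: [0.3949, 0.2231, 0.0717]
orientation: [-0.006, -0.006, 0.999, 0.039]
wrist_force: [-0.1, 0.4, -0.2]
finger_gap: 0.0852
```

```bash
python3 -c "
from trk import *
trk('t8.png')"
```

```text
t 11.45 tcp [0.3949 0.2231 0.0717] in shaker mm [-79.2  -0.1] heading -3.1294 F [-0.1  0.4 -0.2] gap 0.0851820821607027
hole/slot shaker mm [-6.2 72.3]
tab top shaker [  -1.7 -147.1]
```

Call:
arm_command:
  moves:
    - [0, -1, 0, 0, 0]
    - [0, -2, 0, 0, 0]
    - [0, -2, 0, 0, 0]
    - [0, 6, 0, 0, 0]
    - [0, 10, 0, -30, 0]
    - [0.5, 20, 0, -70, 0]
    - [1, 30, 0, -70, 0]
    - [1, 30, 0, -70, 0]

```text
clock: 12.3
tcp_pos: [0.3642, 0.2173, 0.1424]
orientation: [-0.006, -0.006, 0.999, 0.039]
wrist_force: [-0.8, 0.2, -0.4]
finger_gap: 0.0442
```

```bash
python3 -c "
from trk import *
trk('t9.png');to(-5,124,150);to(-5,124,86)"
```

```text
t 12.3 tcp [0.3642 0.2173 0.1424] in shaker mm [-110.    -5.6] heading -3.1288 F [-0.8  0.2 -0.4] gap 0.044177396558424925
hole/slot shaker mm [ -0.9 -69.2]
hole/slot shaker mm [-1.8 71.8]
rel yaw 0.0064 len 141.1
tab top shaker [  -1.7 -147.1]
shift [-105.2  129.7    1.3]
shift [-105.9  124.7   65.1]
```

```bash
python3 -c "
from trk import *
c=env.get_calibration('top');p,d,_=cam('top');W=cloud(d,c)
S=(W[...,:2]-o)@R*1000
for n,x0,x1 in(('front',-45,-25),('mid',-8,8),('back',25,45)):
  for y0,y1 in((-86,-78),(-66,-58),(58,62),(78,86)):
    k=(S[...,0]>x0)&(S[...,0]<x1)&(S[...,1]>y0)&(S[...,1]<y1);print(n,y0,k.sum(),(np.median(W[k][:,2])*1000).round(1))
k=(S[...,0]>-40)&(S[...,0]<40)&(S[...,1]<-94)&(S[...,1]>-103);print('deck',np.median(W[k][:,2]))
cv2.imwrite('pics/c9.png',cv2.resize(p[140:245,195:340],None,fx=5.5,fy=5.5,interpolation=cv2.INTER_CUBIC))
p,d,_=cam('scene');cv2.imwrite('pics/s9.png',cv2.resize(p[140:260,180:350],None,fx=4.5,fy=4.5,interpolation=cv2.INTER_CUBIC))
"
```

```text
t 12.35 tcp [0.3642 0.2172 0.1415] in shaker mm [-109.9   -5.7] heading -3.1288 F [-0.4  0.8 -1.6] gap 0.03612309228304959
front -86 32 65.6
front -66 36 65.6
front 58 11 65.9
front 78 30 65.3
mid -86 25 64.5
mid -66 21 64.7
mid 58 14 65.0
mid 78 22 65.6
back -86 32 65.5
back -66 34 65.5
back 58 12 65.6
back 78 32 65.4
deck 0.059330178070007566
```

View pics/c9.png

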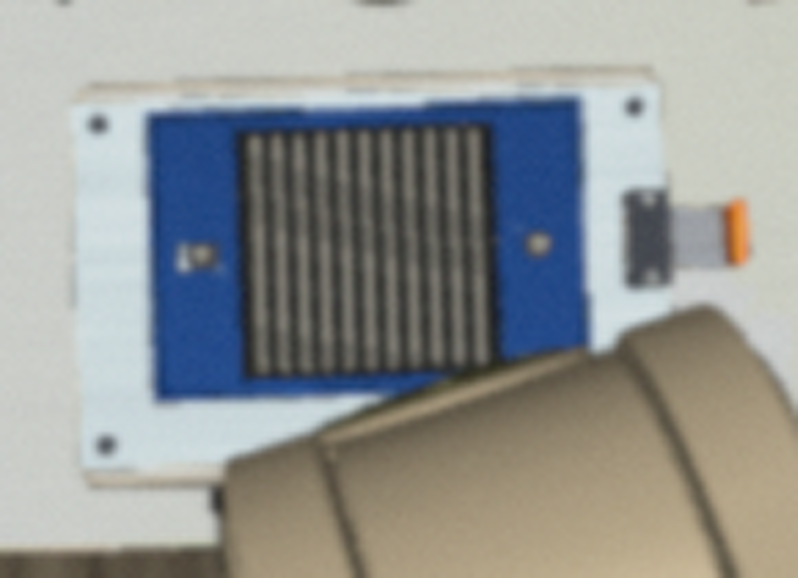

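View pics/s9.png

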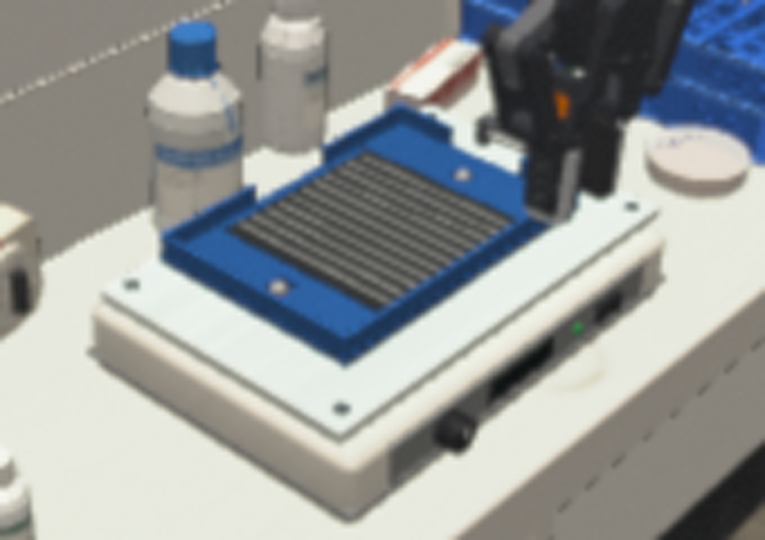

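The platform has dropped: its plate sits at a uniform 65.5 mm with the deck at 59.3–61 mm, both pins show in the hole (539,243) and slot (200,256), and the latch is still open. Next is the latch.

```bash
python3 -c "
from st import *
to(-1,-185,150);to(-1,-185,92)"
```

```text
t 12.45 tcp [0.3644 0.2171 0.1408] in shaker mm [-109.8   -5.8] heading -3.1291 F [ 0.6 -0.4  0. ] gap 0.020466510302059662
shift [-108.3 -178.   -24.4]
shift [-109.1 -182.5   33.4]
```

Call:
arm_command:
  moves:
    - [1, 0, 0, -40, 0]
    - [1, 0, -50, -40, 0]
    - [1, 0, -100, -40, 0]
    - [1, -30, -140, -40, 0]
    - [1, -70, -178, -30, 0]
    - [1, -108, -178, -24, 0]
    - [1, -108, -178, -24, 0]
    - [1, -108, -178, -24, 0]

```text
clock: 13.25
tcp_pos: [0.475, 0.0389, 0.1485]
orientation: [-0.009, -0.005, 0.999, 0.039]
wrist_force: [-0.1, -0.6, 0.2]
finger_gap: 0.0
```

```bash
python3 -c "
from trk import *
to(-1,-185,92);trk('t10.png');print(s['joint_pos'].round(2))"
```

```text
t 13.25 tcp [0.475  0.0389 0.1485] in shaker mm [  -1.1 -185.2] heading -3.1302 F [-0.1 -0.6  0.2] gap 2.13470906386031e-05
shift [-1.  -4.2 56.3]
hole/slot shaker mm [ -0.9 -69.2]
hole/slot shaker mm [-1.8 71.9]
rel yaw 0.0067 len 141.1
tab top shaker [  -1.4 -147.2]
[-0.13  0.2  -0.36  1.04  0.07 -0.14]
```

Call:
arm_command:
  moves:
    - [1, -1, -4, 40, 0]
    - [1, -1, -4, 56, 0]
    - [1, -1, -4, 56, 0]
    - [1, -1, 4, 56, 0]
    - [1, -1, 10, 56, 0]
    - [1, -1, 14, 56, 0]
    - [1, -1, 18, 56, 0]
    - [1, -1, 21, 56, 0]
    - [1, -1, 24, 56, 0]
    - [1, -1, 27, 56, 0]
    - [1, -1, 30, 56, 0]
    - [1, -1, 30, 56, 0]

```text
clock: 14.5
tcp_pos: [0.4753, 0.0738, 0.0971]
orientation: [-0.006, -0.006, 0.999, 0.039]
wrist_force: [0.2, -0.5, -0.3]
finger_gap: 0.0003
```

```bash
python3 -c "
from trk import *
to(-1,-142,92);trk('t11.png')"
```

```text
t 14.5 tcp [0.4753 0.0738 0.0971] in shaker mm [  -0.3 -150.3] heading -3.129 F [ 0.2 -0.5 -0.3] gap 0.0003098984766259958
shift [0.6 7.8 5.7]
hole/slot shaker mm [ -0.9 -69.3]
hole/slot shaker mm [-1.8 71.9]
rel yaw 0.0064 len 141.2
tab top shaker [ -10.7 -131.2]
```

Call:
arm_command:
  moves:
    - [1, 0, 2, 1, 0]
    - [1, 0, 4, 1, 0]
    - [1, 0, 6, 2, 0]
    - [1, 0, 8, 2, 0]
    - [1, 0, 8, 2, 0]

```text
clock: 15.05
tcp_pos: [0.4748, 0.0816, 0.0955]
orientation: [-0.007, -0.006, 0.999, 0.038]
wrist_force: [0.0, -3.8, -0.9]
finger_gap: -0.0
```

```bash
python3 -c "
from trk import *
trk('t12.png')"
```

```text
t 15.05 tcp [0.4748 0.0816 0.0955] in shaker mm [  -0.8 -142.5] heading -3.1291 F [ 0.  -3.8 -0.9] gap -4.502561173796242e-06
hole/slot shaker mm [ -0.9 -69.2]
hole/slot shaker mm [-1.8 71.9]
rel yaw 0.0068 len 141.1
tab top shaker [ -11.  -123.5]
```

Call:
arm_command:
  moves:
    - [1, 0, 1, 0, 0]
    - [1, 0, 1, 0, 0]

```text
clock: 15.3
tcp_pos: [0.4749, 0.0817, 0.0955]
orientation: [-0.007, -0.006, 0.999, 0.037]
wrist_force: [-0.3, -6.5, -1.3]
finger_gap: -0.0004
```

Call:
arm_command:
  moves:
    - [1, 0, 1, 0, 0]
    - [1, 0, 1, 0, 0]

```text
clock: 15.5
tcp_pos: [0.4748, 0.0818, 0.0956]
orientation: [-0.007, -0.005, 0.999, 0.036]
wrist_force: [-0.5, -10.0, -0.5]
finger_gap: 0.0002
```

The force rises while the TCP stays still, so this is the hard stop. I'll retract and check.

Call:
arm_command:
  moves:
    - [1, 0, -10, 0, 0]
    - [1, 0, -25, 0, 0]
    - [1, 0, -35, -40, 0]
    - [1, 0, -35, -90, 0]
    - [1, 0, -60, -90, 0]
    - [1, 0, -80, -90, 0]
    - [1, 0, -80, -90, 0]

```text
clock: 16.2
tcp_pos: [0.4776, -0.0044, 0.1797]
orientation: [-0.006, -0.005, 0.999, 0.039]
wrist_force: [-0.8, -0.1, 0.3]
finger_gap: 0.0002
```

```bash
python3 -c "
from trk import *
trk('t13.png')
p,d,_=cam('scene');W=cloud(d,env.get_calibration('top'))
p=cv2.imread('pics/t13.png');cv2.imwrite('pics/c13.png',cv2.resize(p[140:245,195:340],None,fx=5.5,fy=5.5,interpolation=cv2.INTER_CUBIC))
a=cv2.imread('pics/top0.png');D=cv2.absdiff(a,p).max(2)
for n,u,v in(('petri',368,199),('vial',368,159),('br',141,189),('wh',165,187)):print(n,D[v-8:v+8,u-8:u+8].mean().round(1))
"
```

```text
t 16.2 tcp [ 0.4776 -0.0044  0.1797] in shaker mm [   1.1 -228.5] heading -3.1317 F [-0.8 -0.1  0.3] gap 0.000176255328900267
hole/slot shaker mm [ -0.9 -69.3]
hole/slot shaker mm [-1.8 71.9]
rel yaw 0.0066 len 141.2
tab top shaker [  -2. -124.]
petri 1.8
vial 14.3
br 2.5
wh 1.6
```

View pics/c13.png

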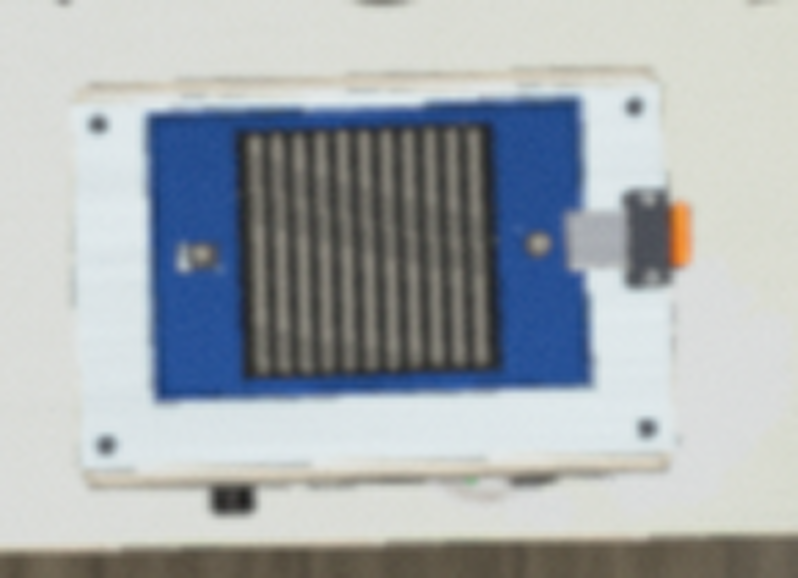

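```bash
python3 -c "
from h import *
p=cv2.imread('pics/t13.png');a=cv2.imread('pics/top0.png')
f=lambda i:cv2.phaseCorrelate(*[cv2.cvtColor(x[151:167,361:376],6).astype(np.float32) for x in(a,i)]);print('vial shift px',f(p))
print(env.hand_in())"
```

```text
vial shift px ((0.4958662047713318, -0.5005231861100086), 0.6158750007549921)
the job is handed in; nothing more can be done
None
```

The platform is seated flat over both pins, the latch is pushed home, and I handed the job in at about 16 s of the 61 s.

**What I did:**
- Nudged the left end about 9 mm to the right with the shut fingers.
- Pushed the front rim back with the open fingers until the platform squared up and dropped over the pins.
- Pushed the latch tab in to its stop, about 10 N at the end, and withdrew clear.

**Last checks:**
- **Platform:** before the latch push its plate top read about 65.5 mm at front and back and along both ends, 6 mm above the deck, so flat. Both pins show in the hole and slot. Afterwards the hole was within about 1 mm of the pin's place and the turn about 0.007 rad.
- **Latch:** the tab moved about 23 mm and its tongue lies over the plate's edge.
- **Loose things:** the dish and both bottles look unchanged in the top view. The vial's patch changed slightly, by about 0.5 pixel (roughly 1 mm). I put this down to the gripper's shadow or partial cover, but did not check further.

**Checks that disagreed:**
- The hole-to-slot distance read 141 mm after seating instead of 140 mm, probably because the pin shows inside the slot and shifts its measured centre.
- On the way in, joint 6 reached its range limit and left the tool tilted about 0.08 rad. I worked with that tilt after a half turn. I saw no other sign of trouble, but do not know whether reaching the limit counts as passing the joint's range.

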